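# Latch the brass coupon's shuttle at the reading position

### The job

Bring the brass coupon to the reading position: with a fingertip, push the orange tab of the shuttle that carries it in well past the stop pin, then let go, so that the shuttle springs back against the dropped pin and stays latched at mid position. Leave the shuttle with the dark coupon at home, and do not touch or lift the coupons or disturb the other things on the bench.

Things in the scene. Friction and masses are not known exactly. Their poses are not given: they have to be found in the camera images.
- station: two-lane coupon reader, fixed: pale base plate 272 x 220 x 12 mm, two spring shuttles side by side, black sensor block between them (top 48 mm high), blue bridge at x = 60 mm (top 70 mm high) with a red stop pin over each lane (top 84 mm). Origin on the bench under the middle; x = push direction, from orange tabs to bridge; y = left; z up. Lane centres at y = +52 and -52 mm. Position and yaw vary.
- shuttle_l (a joint): left shuttle (y = +52 mm), travel along the reader's +x in m: 0 home, 0.040 latched at mid, 0.060 end stop. A spring drives it back (3 N at home, 8 N at the stop); lifting the pin on the way in adds about 2 N. Past 0.041 the pin drops behind its tooth: let go then, it springs back onto the pin and stays at 0.040. Let go earlier, it returns home. The latch cannot be undone.
- shuttle_r (a joint): the same for the right shuttle (y = -52 mm in the reader's frame)
- tab_l (a point): centre of the pushing face of the left shuttle's orange tab: an upright plate 40 mm wide, 8 mm thick, from 26 to 66 mm above the bench. This point is 46 mm above the bench, on the face that looks along the reader's -x, and moves with the shuttle. Before that face lies only the bench and, once pushed in, free base plate (top 12 mm high). Axes parallel to the reader's.
- tab_r (a point): the same for the right shuttle's orange thumb tab
- pin_l (a joint): lift of the left lane's stop pin in m: 0 = down, about 0.010 to 0.012 while the tooth passes under it
- pin_r (a joint): the same for the right lane's stop pin
- coupon_brass_mid (a point): centre of the bright yellow brass coupon, 40 x 20 x 3 mm, lying loose in the white-rimmed nest of one of the two shuttles (either one); the nest's centre lies 70 mm beyond the tab's pushing face along the reader's x
- coupon_dark_mid (a point): centre of the dark grey coupon, 40 x 20 x 3 mm, lying loose in the nest of the other shuttle
- weight: bystander: polished steel calibration weight with a knob, 30 mm across, 46 mm tall; origin at its underside, loose on the bench beside the work
- vial: bystander: small amber vial with a blue cap, 28 mm across, 55 mm tall; origin at its underside, loose on the bench beside the work
- spatula: bystander: blue-handled spatula, 190 mm long, lying flat; origin at its underside, loose on the bench beside the work
- jar: bystander: large cream sample jar with white cap, 90 mm across, 170 mm tall; origin at its underside, loose on the bench beside the work
- wash: bystander: white bottle with red cap, 66 mm across, 170 mm tall; origin at its underside, loose on the bench beside the work
- beaker: bystander: empty glass beaker, 70 mm across, 90 mm tall; origin at its underside, loose on the bench beside the work

How it is judged:
On the way:
1. the brass coupon's shuttle is pushed in past its stop pin (travel over 41 mm) (((y of coupon_brass_mid in the frame of station above 0 m and value of joint shuttle_l above 0.041 m) or (y of coupon_brass_mid in the frame of station below 0 m and value of joint shuttle_r above 0.041 m))), for 0.05 s.
At the end, for the whole second after the job is handed in: The brass coupon's shuttle is at rest at its mid position (40 mm of travel, 4 mm either way) with its stop pin down, the brass coupon lies in its nest beside the sensor (within 6 mm), the other shuttle is home (within 5 mm) with its pin down, and the dark coupon is where it was (within 10 mm) (((y of coupon_brass_mid in the frame of station above 0 m and value of joint shuttle_l between 0.036 and 0.044 m and velocity of joint shuttle_l between -0.01 and 0.01 m/s and value of joint each of pin_l, pin_r below 0.003 m and value of joint shuttle_r below 0.005 m) or (y of coupon_brass_mid in the frame of station below 0 m and value of joint shuttle_r between 0.036 and 0.044 m and velocity of joint shuttle_r between -0.01 and 0.01 m/s and value of joint each of pin_r, pin_l below 0.003 m and value of joint shuttle_l below 0.005 m)) and x of coupon_brass_mid in the frame of station between -0.046 and -0.034 m and z of coupon_brass_mid in the frame of station below 0.031 m and distance of coupon_dark_mid from where it was at the start of the episode below 0.01 m); the robot touches nothing.
It fails at once if the dark coupon's shuttle is pushed, or the dark coupon moved (more than 15 mm) (distance of coupon_dark_mid from where it was at the start of the episode above 0.015 m).
It fails at once if a coupon is touched by the fingers (contact force between the fingers and coupon_brass above 0.5 N or contact force between the fingers and coupon_dark above 0.5 N).
It fails at once if a coupon is lifted out of its nest (more than 15 mm up) (z of any of coupon_brass_mid, coupon_dark_mid in the frame of station above 0.0425 m).
It fails at once if a bystander is moved by more than 30 mm (distance of any of weight, vial, spatula, jar, wash, beaker from where it was at the start of the episode above 0.03 m).
It also fails if it takes over 29 s, if anything falls off the work surface, if the arm or the gripper's body presses on something with over 40 N, if the wrist force passes 120 N, or if a joint passes its speed limit or range.

### The arm

A 7-joint arm with a two-finger parallel gripper is mounted at the origin on the work surface. World frame = base frame: x ahead of the robot, y to its left, z up, the work surface at z = 0. Lengths are in m, angles in rad, forces in N, time in s.
With the tool pointing down it reaches from about 0.4 to 0.875 m from the base axis. Payload 19.3 kg.
Tool frame: the origin (TCP) lies midway between the tips of the shut fingers; the grasp point (between the pads) lies 19 mm behind it; z points along the fingers, y is the line along which they close (so a half turn about z gives the same grasp; the last joint's range is limited). The gripper opens to 85 mm and grips with 20 to 120 N. Pads are 22 mm wide; open, the fingers measure 114 mm over their backs; the gripper's body (76 mm by 85 mm) begins 54 mm behind the grasp point. The pads swing forward as they close: fully open they stand 13 mm farther back than shut.
Start: joints at [1.23, 0.521, -0.036, 1.599, 0.021, 1.021, -0.113], TCP at [0.167, -0.602, 0.231] pointing down, gripper open.
Joint ranges: [-2.91, 2.91], [-0.3, 2.13], [-1.5, 1.42], [0.17, 2.43], [-1.26, 4.41], [0.16, 1.93], [-2.52, 2.52]. Speed limits (rad/s): [1.89, 1.89, 2.39, 2.39, 3.01, 3.01, 3.01].

### API

Orientations are given as [roll, pitch, yaw] about the fixed x, y, z axes, in that order (R = Rz(yaw) Ry(pitch) Rx(roll)).
In Python, from workcell import * gives the robot as it stands.
- The arm moves only by the shell command python3 -m creep 'ROWS' [FORCE]. ROWS is JSON, a list that holds one entry, the list of rows, each a list of 7 numbers: the closure, from -1 (fully open) to 1 (shut), then the shift along the tool's x, y, z in m, then the turn, a rotation vector about the tool's x, y, z in degrees. A call has 1 to 10 rows; each row shifts and turns the commanded pose from where the row before left it, along the tool's axes as they then stand; what a row does not reach is not made up. A row lasts 1/10 s, in which the tool goes at most 50 mm and 8.59 degrees, less where a joint would pass 70% of its speed; a pose out of reach is approached as far as the arm can. A call is refused whole if a number of a shift passes 0.05 or a number of a turn 8.59, either way. A call with a gripper value outside its range is refused whole. The fingers move at their own pace and stop on an object; FORCE is the grip in N (left out, the last holds). Time passes only in rows, so rows that do not move let the fingers close. It gives the time, the measured TCP pose, the force, the opening and the grip force at its end, in the units of the state.
- observe(): the state, without advancing time (a new reading comes with each control period).
- grab_frame(name): name is "scene" or "top" or "wrist"; returns a dict with "image" (400x640x3 uint8, red, green, blue), "range_z" (400x640 float32, m along the optical axis (not along the pixel's ray), 0 where there is no reading), "fx", "fy", "cx", "cy" (pixels), "R" (3x3) and "t" (3): a world point X has camera coordinates R X + t; the wrist camera has in their place "T_tool_cam" (4x4, takes a point from camera to tool coordinates, whose origin is the TCP and whose axes are the flange's). Camera axes: x right, y down, z forward; pixel columns grow to the right and rows downward; lengths in m; the calibration is good to about 2 mm. The wrist camera is an equidistant fisheye: a pixel r from the principal point sees the ray r / f radians off the axis. A picture is of the moment at which its call begins: read the wrist's pose just before it.
- job_done(): hands the job in; it is judged then, once.
Trained networks look in a picture, given as the dict that the camera call returned (one of the last four; its "shot" number tells which), for a name from the list of things; names that differ only in an ending like _2 or _b are one class to them, and where a whole thing is asked for, a point or a joint stands for the part that bears it (a point fixed in the world has none). Each returns a list of dicts, best first, with "confidence" (0 to 1); they miss things now and then, are a little off and sometimes report something else, mostly with a low value. They report only what shows in the picture. A call takes as long as a camera call.
- find_in(picture, thing): "extent" ([centre column, centre row, width, height] in pixels, round what is visible of it).
- outline_of(picture, thing): "region" (400x640 bool, what is visible of it) and "extent" ([centre column, centre row, width, height] in pixels, round what is visible of it).
- tip_of(picture, thing): "position" ([column, row] in pixels: a listed point, or the origin of a listed thing).
The state is a dict: "clock": time; "qpos": joint angles; "qd": joint speeds; "joint_efforts": joint torques, N m; "position": TCP position; "tool_rot": TCP orientation; "force": force on the tool from outside, world axes, zero at the start; "moment": the same for the moment, N m; "grip_width": finger opening in m; "finger_force": force on a finger pad.
Only numpy, scipy, OpenCV 4.12 (cv2) and the standard library are available. Lean on these libraries where they do the work, as an engineer would, in place of code of your own. Each camera call takes 0.05 s, during which the arm holds its last target. There are 200 camera calls.

## Working session

There is one attempt and no reset: what is moved stays moved. The work goes in short steps, Python scripts to look and compute and a shell command to move; the robot and the scene stay as the last step left them, time stands still between calls to the robot, and variables do not carry over. Pictures are saved under pics/ and viewed, at most 10 in all, crops included, and the job is handed in when it is done.

```bash
mkdir -p pics; cat > h.py <<'E'
from workcell import *
import numpy as np, cv2
def world(f,u,v,z=None):
    u=int(round(u));v=int(round(v))
    w=f["range_z"][max(v-1,0):v+2,max(u-1,0):u+2]; w=w[w>0]
    d=np.median(w) if len(w) else np.nan
    c=np.array([(u-f["cx"])/f["fx"],(v-f["cy"])/f["fy"],1.])
    R=np.array(f["R"]);t=np.array(f["t"])
    if z is not None:
        o=-R.T@t; r=R.T@c; return o+r*(z-o[2])/r[2]
    return R.T@(c*d-t)
E
python3 - <<'E'
from h import *
s=observe();print(s["clock"],s["position"],s["tool_rot"])
for n in("top","scene"):
    f=grab_frame(n);cv2.imwrite(f"pics/{n}1.png",f["image"][:,:,::-1])
    for t in["tab_l","tab_r","coupon_brass_mid","coupon_dark_mid","station"]:
        for r in tip_of(f,t)[:2]: print(n,t,r["position"],round(r["confidence"],2),world(f,*r["position"]).round(3),world(f,*r["position"],z={"t":.046,"c":.027,"s":0}[t[0]]).round(3))
    for t in ["weight","vial","spatula","jar","wash","beaker"]:
        for r in find_in(f,t)[:1]: print(n,t,np.round(r["extent"]),round(r["confidence"],2),world(f,*r["extent"][:2]).round(3))
E
```

```text
0.0 [ 0.16705326 -0.601883    0.23071969] [-3.14040611e+00  9.15852057e-05  2.70794178e-01]
top tab_l [257.9, 205.2] 0.82 [0.508 0.184 0.065] [0.509 0.187 0.046]
top tab_l [291.9, 215.0] 0.58 [0.474 0.08  0.002] [0.473 0.077 0.046]
top tab_r [257.9, 205.2] 0.82 [0.508 0.184 0.065] [0.509 0.187 0.046]
top tab_r [291.9, 215.0] 0.58 [0.474 0.08  0.002] [0.473 0.077 0.046]
top coupon_brass_mid [295.2, 190.1] 0.53 [0.556 0.066 0.031] [0.556 0.066 0.027]
top coupon_dark_mid [263.2, 184.1] 0.62 [0.579 0.172 0.028] [0.579 0.172 0.027]
top coupon_dark_mid [437.1, 155.5] 0.42 [ 0.641 -0.381  0.118] [ 0.654 -0.405  0.027]
top station [282.9, 167.0] 0.98 [0.631 0.102 0.049] [0.637 0.107 0.   ]
top weight [226. 176.   5.   6.] 0.6 [0.609 0.294 0.032]
top spatula [238. 134.  10.  15.] 0.69 [0.743 0.246 0.056]
top jar [182. 168.  40.  29.] 0.76 [0.621 0.394 0.17 ]
top wash [440. 155.  27.  26.] 0.94 [ 0.641 -0.387  0.13 ]
top beaker [456. 243.  30.  20.] 0.82 [ 0.366 -0.46   0.006]
scene tab_l [350.8, 197.2] 0.8 [0.492 0.09  0.051] [0.487 0.092 0.046]
scene tab_l [389.9, 199.4] 0.78 [0.518 0.19  0.
[... 158 characters left out ...]
92 0.046]
scene coupon_brass_mid [349.6, 218.6] 0.6 [0.548 0.075 0.028] [0.546 0.075 0.027]
scene coupon_dark_mid [386.5, 219.7] 0.39 [0.567 0.166 0.026] [0.568 0.166 0.027]
scene coupon_dark_mid [164.3, 291.2] 0.18 [ 0.684 -0.387  0.042] [ 0.674 -0.391  0.027]
scene station [368.8, 252.0] 0.84 [0.687 0.082 0.067] [ 0.64   0.102 -0.   ]
scene weight [443. 230.  14.  21.] 0.63 [0.63  0.297 0.028]
scene vial [444. 275.  11.  21.] 0.67 [0.758 0.246 0.029]
scene spatula [301. 251.  29.  60.] 0.67 [ 0.605 -0.065  0.001]
scene jar [497. 211.  57.  65.] 0.76 [0.672 0.391 0.126]
scene wash [156. 274.  41.  66.] 0.9 [ 0.681 -0.387  0.105]
scene beaker [144. 194.  36.  39.] 0.94 [ 0.404 -0.439  0.079]
```

View pics/top1.png

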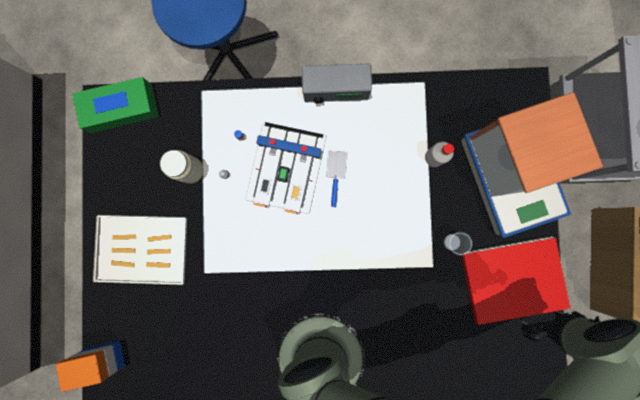

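View pics/scene1.png

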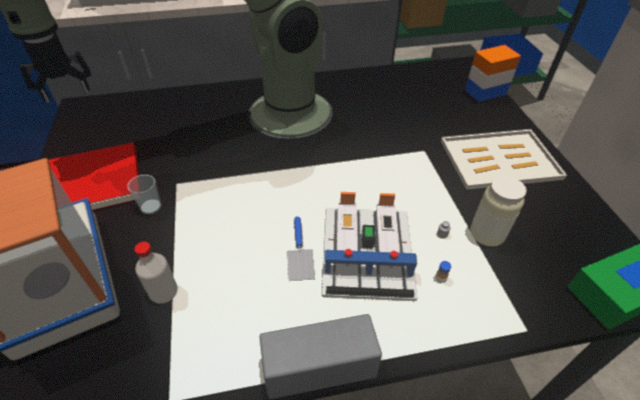

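The brass coupon is in the right lane: brass at about (347,219) in the scene view and (295,190) in the top view, with the dark one to its left. Reader yaw is about -0.22 and tab_r is at about (0.485, 0.088). I'll move to a hover point in front of the tab, passing above the beaker.

```bash
python3 -m creep '[[[1,0.0325,-0.0224,0,0,0,0],[1,0.0325,-0.0224,0,0,0,0],[1,0.0325,-0.0224,0,0,0,0],[1,0.0325,-0.0224,0,0,0,0],[1,0.0325,-0.0224,0,0,0,0],[1,0.0325,-0.0224,0,0,0,0],[1,0.0325,-0.0224,0,0,0,0],[1,0.0325,-0.0224,0,0,0,0],[1,0.0325,-0.0224,0,0,0,0],[1,0.0325,-0.0224,0,0,0,0]]]' 60
python3 -m creep '[[[1,0.0107,-0.0386,0,0,0,0],[1,0.0107,-0.0386,0,0,0,0],[1,0.0107,-0.0386,0,0,0,0],[1,0.0107,-0.0386,0,0,0,0],[1,0.0107,-0.0386,0,0,0,0],[1,0.0107,-0.0386,0,0,0,0],[1,0.0107,-0.0386,0,0,0,0],[1,0.0107,-0.0386,0,0,0,0],[1,0.0107,-0.0386,0,0,0,0],[1,0.0107,-0.0386,0,0,0,0]]]'
python3 -m creep '[[[1,0,0,0,0,0,-7.75],[1,0,0,0,0,0,-7.75],[1,0,0,0,0,0,-7.75],[1,0,0,0,0,0,-7.75],[1,0,0,0,0,0,-7.75],[1,0,0,0,0,0,-7.75],[1,0,0,0,0,0,-7.75],[1,0,0,0,0,0,-7.75]]]'
```

```text
clock: 2.2
position: [0.4213, -0.2982, 0.2315]
tool_rot: [3.141, -0.0, 0.271]
force: [-0.2, -0.4, -0.5]
grip_width: -0.0002
finger_force: 0.0
clock: 3.2
position: [0.4201, 0.1027, 0.2316]
tool_rot: [3.141, -0.001, 0.271]
force: [1.7, -0.5, 0.1]
grip_width: -0.0002
finger_force: 0.0
clock: 4.0
position: [0.4203, 0.1011, 0.2314]
tool_rot: [3.141, -0.0, 1.358]
force: [-0.3, 0.2, 0.1]
grip_width: -0.0001
finger_force: 0.0
```

```bash
cat >> h.py <<'E'
from scipy.spatial.transform import Rotation as Ro
def wworld(f,s,u,v,z):
    du,dv=u-f["cx"],v-f["cy"]; r=np.hypot(du,dv)/f["fx"]; a=np.arctan2(dv,du)
    c=np.array([np.sin(r)*np.cos(a),np.sin(r)*np.sin(a),np.cos(r)])
    T=np.array(f["T_tool_cam"]); Rt=Ro.from_euler("xyz",s["tool_rot"]).as_matrix()
    o=Rt@T[:3,3]+s["position"]; d=Rt@T[:3,:3]@c
    return o+d*(z-o[2])/d[2]
E
python3 - <<'E'
from h import *
s=observe();f=grab_frame("wrist");cv2.imwrite("pics/w1.png",f["image"][:,:,::-1])
for t,z in[("tab_l",.046),("coupon_brass_mid",.0275),("coupon_dark_mid",.0275),("station",0)]:
    for r in tip_of(f,t)[:2]: print(t,np.round(r["position"]),round(r["confidence"],2),wworld(f,s,*r["position"],z).round(4))
for r in outline_of(f,"tab_r")[:3]: print(r["extent"],r["confidence"])
E
```

```text
tab_l [375.  87.] 0.93 [0.5051 0.1841 0.046 ]
tab_l [371. 181.] 0.78 [0.4828 0.0835 0.046 ]
coupon_brass_mid [422. 180.] 0.62 [0.5486 0.0663 0.0275]
coupon_dark_mid [425.  92.] 0.64 [0.5667 0.1692 0.0275]
station [474. 142.] 0.89 [0.6384 0.0945 0.    ]
[439.5, 180.8, 146.5, 53.9] 0.74
[447.1, 94.4, 159.5, 59.2] 0.63
```

View pics/w1.png

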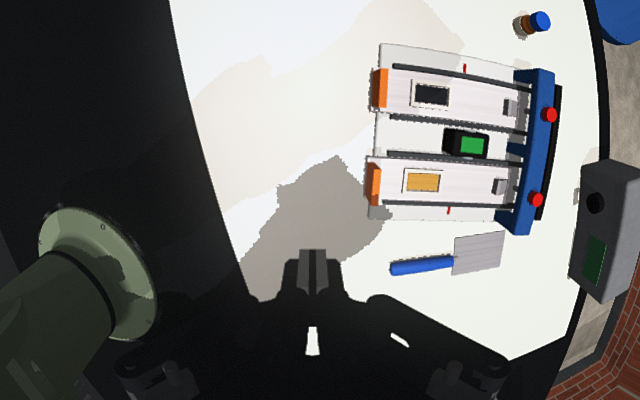

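The wrist view shows both tabs at (375,87) and (371,181), with the brass coupon in the right lane at (422,180). The tool's y axis matches the push direction. Next I'll descend to tab height and approach.

```bash
python3 -m creep '[[[1,-0.003,0,0.03,0,0,0],[1,0,0,0.04,0,0,0],[1,0,0,0.04,0,0,0],[1,0,0,0.04,0,0,0],[1,0,0,0.03,0,0,0],[1,0,0,0.013,0,0,0],[1,0,0,0,0,0,0],[1,0,0.015,0,0,0,0],[1,0,0.015,0,0,0,0],[1,0,0,0,0,0,0]]]'
python3 - <<'E'
from h import *
s=observe();f=grab_frame("wrist");cv2.imwrite("pics/w2.png",f["image"][:,:,::-1])
E
```

```text
clock: 5.3
position: [0.4509, 0.0915, 0.0393]
tool_rot: [3.139, -0.001, 1.35]
force: [0.0, -0.1, 0.1]
grip_width: 0.0001
finger_force: 0.0
```

View pics/w2.png

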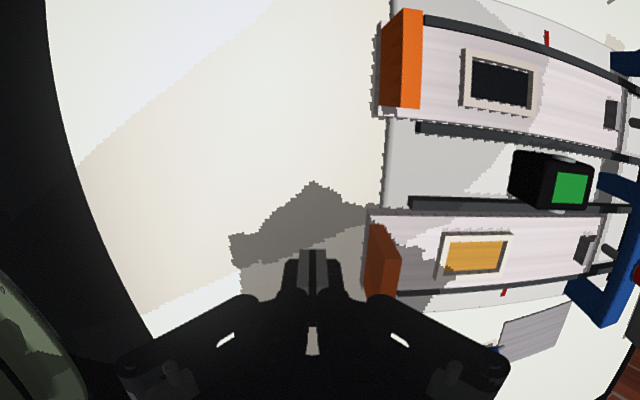

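The finger tips at (313,270) are lined up with the right tab, which spans rows 222–300. Next I'll advance to contact.

```bash
python3 -m creep '[[[1,0,0.008,0,0,0,0],[1,0,0.008,0,0,0,0],[1,0,0.008,0,0,0,0],[1,0,0,0,0,0,0]]]'
python3 -m creep '[[[1,0,0.006,0,0,0,0],[1,0,0.006,0,0,0,0],[1,0,0,0,0,0,0]]]'
```

```text
clock: 5.75
position: [0.4731, 0.0863, 0.0383]
tool_rot: [3.142, -0.0, 1.352]
force: [-2.9, 1.2, 3.1]
grip_width: -0.0001
finger_force: 1.7
clock: 6.05
position: [0.4838, 0.0837, 0.0381]
tool_rot: [-3.141, 0.001, 1.353]
force: [-5.1, 0.0, 3.3]
grip_width: -0.0002
finger_force: 2.6
```

```bash
python3 -m creep '[[[1,0,0.008,0,0,0,0],[1,0,0.008,0,0,0,0],[1,0,0.008,0,0,0,0],[1,0,0.008,0,0,0,0],[1,0,0,0,0,0,0],[1,0,0,0,0,0,0]]]'
python3 - <<'E'
from h import *
s=observe();print(s["position"])
f=grab_frame("wrist");cv2.imwrite("pics/w3.png",f["image"][:,:,::-1])
for t,z in[("coupon_brass_mid",.0275),("coupon_dark_mid",.0275)]:
    for r in tip_of(f,t)[:2]: print(t,np.round(r["position"]),round(r["confidence"],2),wworld(f,s,*r["position"],z).round(4))
E
```

```text
clock: 6.65
position: [0.5141, 0.0765, 0.0379]
tool_rot: [-3.14, 0.001, 1.353]
force: [-7.7, -1.9, 3.2]
grip_width: -0.0001
finger_force: 3.5
[0.5140929  0.07651089 0.03791857]
coupon_brass_mid [451. 256.] 0.67 [0.5948 0.0546 0.0275]
coupon_brass_mid [238.  60.] 0.16 [0.5009 0.1868 0.0275]
coupon_dark_mid [389.  68.] 0.56 [0.5726 0.1663 0.0275]
coupon_dark_mid [342. 273.] 0.45 [0.5275 0.0607 0.0275]
```

View pics/w3.png

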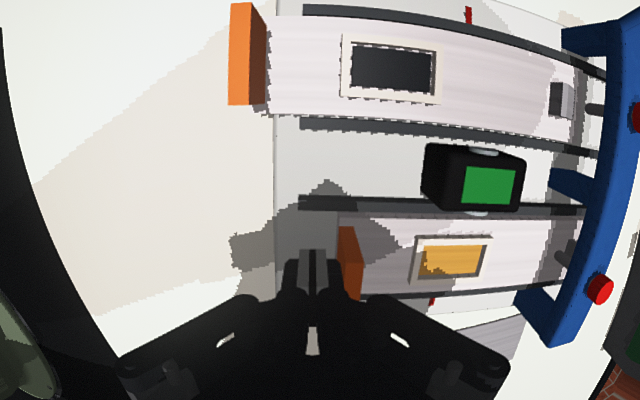

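The shuttle is in by roughly 42–48 mm: the brass coupon is at (451,256) and level with the sensor, and the dark tab is unmoved. I'll push a few mm more for margin.

```bash
python3 -m creep '[[[1,0,0.004,0,0,0,0],[1,0,0.003,0,0,0,0],[1,0,0,0,0,0,0],[1,0,0,0,0,0,0]]]'
```

```text
clock: 7.2
position: [0.5207, 0.0749, 0.0379]
tool_rot: [-3.139, 0.002, 1.353]
force: [-7.9, -2.8, 3.4]
grip_width: 0.0001
finger_force: 3.8
```

```bash
python3 -m creep '[[[1,0,-0.006,0,0,0,0],[1,0,-0.006,0,0,0,0],[1,0,-0.006,0,0,0,0],[1,0,-0.01,0,0,0,0],[1,0,-0.015,0,0,0,0],[1,0,-0.02,0,0,0,0],[1,0,-0.02,0,0,0,0],[1,0,0,0,0,0,0]]]'
python3 -m creep '[[[1,0,0,-0.03,0,0,0],[1,0,0,-0.04,0,0,0],[1,0,0,-0.04,0,0,0],[1,0,0,-0.04,0,0,0],[1,0,0,-0.02,0,0,0],[1,0,0,0,0,0,0],[1,0,0,0,0,0,0]]]'
python3 - <<'E'
from h import *
s=observe();print(s["position"])
f=grab_frame("wrist");cv2.imwrite("pics/w4.png",f["image"][:,:,::-1])
for t,z in[("tab_l",.046),("coupon_brass_mid",.0275),("coupon_dark_mid",.0275),("station",0)]:
    for r in tip_of(f,t)[:2]: print(t,np.round(r["position"]),round(r["confidence"],2),wworld(f,s,*r["position"],z).round(4))
E
```

```text
clock: 8.0
position: [0.4388, 0.094, 0.0384]
tool_rot: [-3.141, 0.0, 1.355]
force: [-0.2, -0.4, -0.4]
grip_width: 0.0
finger_force: 0.0
clock: 8.7
position: [0.4414, 0.0932, 0.2083]
tool_rot: [3.141, -0.0, 1.352]
force: [-0.3, -0.2, -1.3]
grip_width: 0.0001
finger_force: 0.0
[0.44139858 0.09320655 0.20834742]
tab_l [388. 183.] 0.92 [0.5186 0.0759 0.046 ]
tab_l [358.  79.] 0.75 [0.5069 0.1861 0.046 ]
coupon_brass_mid [442. 186.] 0.57 [0.5851 0.0539 0.0275]
coupon_dark_mid [417.  88.] 0.64 [0.5713 0.1678 0.0275]
station [470. 139.] 0.61 [0.6426 0.0952 0.    ]
station [515.  14.] 0.47 [0.7451 0.2509 0.    ]
```

View pics/w4.png

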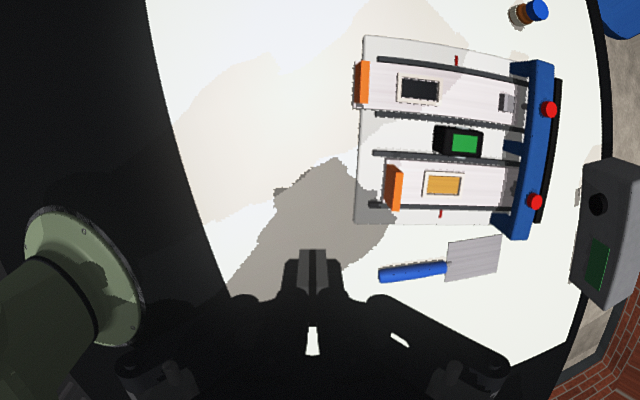

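The brass shuttle is latched about 37–40 mm in: its tab is at (393,187) and the coupon sits in its nest at (443,184). The dark shuttle is still home, the pins are down and the arm is clear.

```bash
python3 -c "
from workcell import *
print(job_done())"
```

```text
the job is handed in; nothing more can be done
None
```

I pushed the brass coupon's shuttle (right lane) in past its stop pin and let go; it measured about 37–40 mm in afterwards, so it looks latched at mid position, with the dark coupon's shuttle still home, and I handed the job in (no verdict was returned).

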